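Lift the paint tote level off its board and keep holding it

ROBOT

A 6-joint arm with a two-finger parallel gripper is mounted at the origin on the work surface. World frame = base frame: x ahead of the robot, y to its left, z up, the work surface at z = 0. Lengths are in mm, angles in rad, forces in N, time in s.
With the tool pointing down it reaches from about 400 to 925 mm from the base axis. Payload 12.5 kg.
Tool frame: the origin (TCP) lies between the finger pads, 19 mm behind the fingertips; this is the grasp point; z points along the fingers, y is the line along which they close (so a half turn about z gives the same grasp; the last joint's range is limited). The gripper opens to 95 mm and grips with 3 to 60 N. Pads are 20 mm wide; open, the fingers measure 119 mm over their backs; the gripper's body (75 mm by 180 mm) begins 59 mm behind the grasp point.
Start: joints at [1.116, 0.491, 1.559, -0, 1.092, -0.106], TCP at [213.59, 587.387, 233.461] pointing down, gripper open.
Joint ranges: [-3.1, 3.1], [-0.84, 2.19], [0.05, 2.79], [-1.13, 4.28], [0.06, 2.93], [-2.69, 2.69]. Speed limits (rad/s): [2.22, 2.22, 2.79, 3.14, 3.14, 3.14].

INTERFACE

Orientations are given as [roll, pitch, yaw] about the fixed x, y, z axes, in that order (R = Rz(yaw) Ry(pitch) Rx(roll)).
In Python, from cell import env, eyes gives the robot as it stands.
- The arm moves only by the shell command python3 -m inch 'ROWS'. ROWS is JSON, a list of rows, each a list of 3 entries, a list of its own where there are three numbers: the shift along the tool's x, y, z in units of 60 mm (1.0 is 60 mm), then the turn about the tool's z in units of 5 degrees (1.0 is 5 degrees), then the closure, from -1 (fully open) to 1 (shut). In form: [[[tx, ty, tz], turn, claw], ...]. A call has exactly 10 rows; each row shifts and turns the commanded pose from where the row before left it, along the tool's axes as they then stand; what a row does not reach is not made up. A row lasts 1/8 s, in which the tool goes at most 62.5 mm and 10.7 degrees, less where a joint would pass 70% of its speed; a pose out of reach is approached as far as the arm can. A call is refused whole if a number of a shift passes 1 or a number of a turn 1, either way. A call with a gripper value outside its range is refused whole. The fingers move at their own pace and stop on an object; the grip force is fixed at half the most. Time passes only in rows, so rows that do not move let the fingers close, or fill a call up. It gives the time, the measured TCP pose, the force, the opening and the grip force at its end, in the units of the state.
- env.state(): the state, without advancing time (a new reading comes with each control period).
- eyes.read_camera(name): name is "scene" or "top"; returns a dict with "pixels" (480x640x3 uint8, red, green, blue), "fx", "fy", "cx", "cy" (pixels), "extrinsics" (4x4, takes a point from world to camera coordinates). Camera axes: x right, y down, z forward; pixel columns grow to the right and rows downward; lengths in mm; the calibration is good to about 2 mm. A picture is of the moment at which its call begins. There is no depth.
- env.job_done(): hands the job in; it is judged then, once.
Trained networks look in a picture, given as the dict that the camera call returned (one of the last four; its "shot" number tells which), for a name from the list of things; names that differ only in an ending like _2 or _b are one class to them, and where a whole thing is asked for, a point or a joint stands for the part that bears it (a point fixed in the world has none). Each returns a list of dicts, best first, with "score" (0 to 1); they miss things now and then, are a little off and sometimes report something else, mostly with a low value. They report only what shows in the picture. A call takes as long as a camera call. They do not tell look-alikes from the thing itself.
- eyes.boxes_of(name, picture): "centre" ([row, column] in pixels, amid what is visible of it).
- eyes.cut_out(name, picture): "mask" (480x640 bool, what is visible of it) and "centre" ([row, column] in pixels, amid what is visible of it).
- eyes.spot_point(name, picture): "centre" ([row, column] in pixels: a listed point, or the origin of a listed thing).
The state is a dict: "t": time; "joints": joint angles; "qvel": joint speeds; "tau": joint torques, N m; "eef_pos": TCP position; "tcp_rot": TCP orientation; "ft_force": force on the tool from outside, world axes, zero at the start; "moment": the same for the moment, N m; "opening": opening from 0.0 (shut) to 1.0 (fully open); "grip_force": force on a finger pad.
Only numpy, scipy, OpenCV 4.12 (cv2) and the standard library are available. Lean on these libraries where they do the work, as an engineer would, in place of code of your own. Each camera call takes 0.05 s, during which the arm holds its last target. There are 200 camera calls.

TASK

I want to pull the pine board out from under the paint tote: take the tote by its handle bar, lift it about 10 cm straight up off the board, and finish while holding it there, steady and level, with its tins still standing and its brush still lying in it. The two tins look alike but one may be full and the other nearly empty, so feel which end is heavier and, at the end, have your grip where the tote balances, off the bar's middle towards the heavier tin. Never let it tip far, and leave the board and everything else on the bench where they are.

Things in the scene. Friction and masses are not known exactly. Their poses are not given: they have to be found in the camera images.
- tote: open plywood carrying tote on the board, 150 (x) x 280 (y) mm, 0.30 kg empty, under 1 kg with the two tins and brush in it. Origin: centre of its underside, z up. Floor 8 thick, side walls 50 high; at each end (y = +-135) an upright gable 10 thick, 190 high, 50 wide at the top. A round bar handle runs along y between the gables (see handle_mid).
- handle_mid (a point): middle of the tote's bar handle, on its axis, 170 mm above the tote's underside; axes as the tote's. Wooden bar along y, 22 in diameter, 260 long between gables, free all round, nothing within 90 below it. The loaded tote balances up to 35 mm to either side of this point along the bar; gripped elsewhere its heavy end pulls down.
- tin_a: closed paint tin, bare grey metal, 63 mm across and 67 high, standing loose in the tote's +y end, about 85 mm from the middle. Origin: centre of its underside. Weighs anything from 0.05 kg (empty) to 0.31 kg (full); that cannot be seen.
- tin_b: the same kind of tin, standing loose in the tote's -y end; its weight differs independently over the same range
- brush: paint brush 166 mm long, 28 wide, 13 thick, 0.05 kg, lying on the tote's floor along the -x wall. Origin: on its underside near mid-length
- board: loose pine board 250 (its x) x 360 (its y) x 18 mm lying on the bench, under the tote. Origin: centre of its underside, z up; the tote stands near its middle (about 20 mm towards its +x), turned alike within about 9 degrees
- putty_knife: putty knife, 170 mm long, 35 wide, 14 high, lying on the board beside the tote (board's -x side)
- mallet: wooden mallet with a white head, lying at the left (sizes in mm); it stands clear, to be left alone
- screw_jar: glass jar, 60 across and 80 high, at the right (sizes in mm); it stands clear, to be left alone
- spray_can: spray can, 64 across and 190 high, at the right (sizes in mm); it stands clear, to be left alone
- small_carton: closed cardboard carton 90 x 130 x 60, at the right (sizes in mm); it stands clear, to be left alone
- cup: white plastic cup, 84 across and 100 high, far left (sizes in mm); it stands clear, to be left alone
Mind the look-alikes: they are no part of the job. What is shaped like the tin_a but orange is not meant. What is shaped like the tin_b but blue is not meant.

How it is judged (in metres and radians):
At the end, for the whole second after the job is handed in: Fingers hold the tote at rest, underside 50 to 170 mm above the board, within 80 mm sideways of its centre, tilted under 0.07 rad; tins upright, brush in it. The TCP is within 50 mm of the bar's middle, and on the heavier tin's side by 3 mm or more if the tins differ by 80 to 120 g or more (z of tote in the frame of board between 0.068 and 0.188 m and horizontal distance between tote and board below 0.08 m and angle between tote's own z axis and vertical below 0.07 rad and linear speed of tote below 0.02 m/s and angular speed of tote below 0.1 rad/s and contact force between the fingers and tote above 2 N and contact force between tote and board below 0.1 N and z of tin_a in the frame of tote between -0.005 and 0.035 m and horizontal distance between each of tin_a, tin_b, brush and tote below 0.14 m and z of tin_b in the frame of tote between -0.005 and 0.035 m and z of brush in the frame of tote between -0.005 and 0.035 m and angle between each of tin_a, tin_b's own z axis and vertical below 0.12 rad and y of the grasp point in the frame of tote between -0.05 and 0.05 m and (y of the grasp point in the frame of tote above 0.003 m or not ((contact force between tin_a and tote above 1.37 N and contact force between tin_b and tote below 0.59 N) or (contact force between tin_a and tote above 1.77 N and contact force between tin_b and tote below 0.98 N) or (contact force between tin_a and tote above 2.16 N and contact force between tin_b and tote below 1.37 N) or (contact force between tin_a and tote above 2.55 N and contact force between tin_b and tote below 1.77 N) or (contact force between tin_a and tote above 2.94 N and contact force between tin_b and tote below 2.16 N))) and (y of the grasp point in the frame of tote below -0.003 m or not ((contact force between tin_b and tote above 1.37 N and contact force between tin_a and tote below 0.59 N) or (contact force between tin_b and tote above 1.77 N and contact force between tin_a and tote below 0.98 N) or (contact force between tin_b and tote above 2.16 N and contact force between tin_a and tote below 1.37 N) or (contact force between tin_b and tote above 2.55 N and contact force between tin_a and tote below 1.77 N) or (contact force between tin_b and tote above 2.94 N and contact force between tin_a and tote below 2.16 N)))); the arm keeps its last pose, push and grip.
It fails at once if the tote is tipped by more than 0.25 rad (14 degrees) (angle between tote's own z axis and vertical above 0.25 rad).
It fails at once if the board is shifted by more than 30 mm (distance of board from where it was at the start of the episode above 0.03 m).
It fails at once if a bystander is moved by more than 40 mm (distance of any of putty_knife, mallet, screw_jar, spray_can, small_carton, cup from where it was at the start of the episode above 0.04 m).
It also fails if it takes over 61 s, if anything falls off the work surface, if the arm or the gripper's body presses on something with over 40 N, if the wrist force passes 120 N, or if a joint passes its speed limit or range.

## Working session

There is one attempt and no reset: what is moved stays moved. The work goes in short steps, Python scripts to look and compute and a shell command to move; the robot and the scene stay as the last step left them, time stands still between calls to the robot, and variables do not carry over. Pictures are saved under pics/ and viewed, at most 10 in all, crops included, and the job is handed in when it is done.

```bash
mkdir -p pics; ls
cat > h.py <<'E'
import numpy as np,cv2
from cell import env,eyes
def shot(n,f=None):
    p=eyes.read_camera(n)
    if f: cv2.imwrite('pics/'+f,p['pixels'][:,:,::-1])
    return p
def ray(p,rc):
    E=np.array(p['extrinsics']);R=E[:3,:3];c=-R.T@E[:3,3]
    d=R.T@np.array([(rc[1]-p['cx'])/p['fx'],(rc[0]-p['cy'])/p['fy'],1]);return c,d
def atz(p,rc,z):
    c,d=ray(p,rc);return c+d*(z-c[2])/d[2]
def proj(p,P):
    E=np.array(p['extrinsics']);q=E[:3,:3]@np.array(P)+E[:3,3]
    return q[1]/q[2]*p['fy']+p['cy'],q[0]/q[2]*p['fx']+p['cx']
def tri(ps,rcs):
    A=0;b=0
    for p,rc in zip(ps,rcs):
        c,d=ray(p,rc);d/=np.linalg.norm(d);M=np.eye(3)-np.outer(d,d);A=A+M;b=b+M@c
    return np.linalg.solve(A,b)
E
python3 - <<'E'
from h import *
s=shot('scene','s0.png');t=shot('top','t0.png')
for n in ['handle_mid','tote','tin_a','tin_b','board','brush']:
    for nm,p in (('s',s),('t',t)):
        print(n,nm,[(np.round(d['centre']),round(d['score'],2)) for d in eyes.spot_point(n,p)[:4]])
r=[eyes.spot_point('handle_mid',p) for p in (s,t)]
if all(r): print(tri((s,t),[x[0]['centre'] for x in r]))
for n,p in(('s',s),('t',t)): print(ray(p,(240,320)))
print(env.state())
E
```

```text
pics
handle_mid s [(array([222., 321.]), 0.73)]
handle_mid t [(array([260., 340.]), 0.78), (array([314., 459.]), 0.61)]
tote s [(array([250., 327.]), 0.72), (array([359., 405.]), 0.44)]
tote t [(array([269., 338.]), 0.86)]
tin_a s [(array([280., 261.]), 0.86), (array([244., 302.]), 0.8), (array([328., 354.]), 0.8), (array([176., 288.]), 0.72)]
tin_a t [(array([255., 367.]), 0.71), (array([227., 247.]), 0.71), (array([282., 245.]), 0.69), (array([192., 358.]), 0.57)]
tin_b s [(array([280., 261.]), 0.86), (array([244., 302.]), 0.8), (array([328., 354.]), 0.8), (array([176., 288.]), 0.72)]
tin_b t [(array([255., 367.]), 0.71), (array([227., 247.]), 0.71), (array([282., 245.]), 0.69), (array([192., 358.]), 0.57)]
board s []
board t []
brush s [(array([242., 339.]), 0.5)]
brush t [(array([285., 335.]), 0.61), (array([248., 194.]), 0.29)]
[582.83449177 -46.91800551 186.01551626]
(array([1169.73582875,  653.57501059, 1414.46647534]), array([-0.35985352, -0.43840926, -0.82360297]))
(array([ 437.98727485,  -12.25135045, 1618.09723734]), array([ 0.13464056,  0.0153822 , -0.9908476 ]))
{'t': 0.8, 'joints': array([ 1.11639386e+00,  4.90900027e-01,  1.55891719e+00, -3.12509246e-05,
        1.09169296e+00, -1.05610953e-01]), 'qvel': array([0.00096815, 0.00081276, 0.00135735, 0.00158528, 0.00089108,
       0.00062963]), 'tau': array([ 9.42046790e-04, -6.12428570e+01, -2.58426690e+01,  6.93103415e-02,
        4.44730581e-02, -1.33686342e-06]), 'eef_pos': array([213.59692873, 587.37721323, 233.45499693]), 'tcp_rot': array([3.14151357e+00, 3.62727269e-05, 2.79281554e+00]), 'ft_force': array([-0.30878269, -0.39062456,  0.04573644]), 'moment': array([0.02237721, 0.00810539, 0.05984771]), 'grip_force': 0.0, 'opening': 0.9994826659200416}
```

View pics/s0.png

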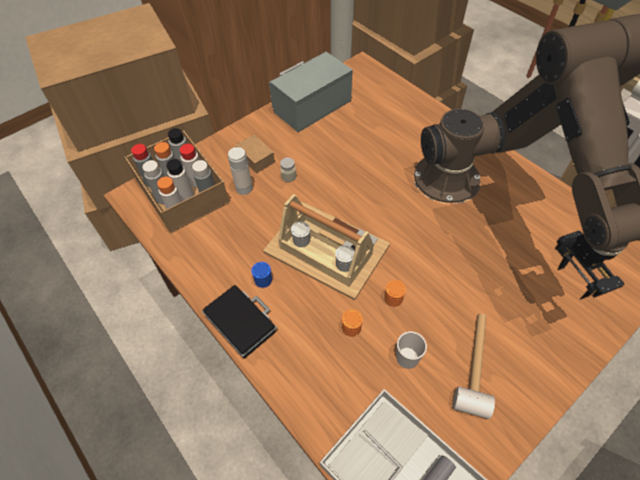

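View pics/t0.png

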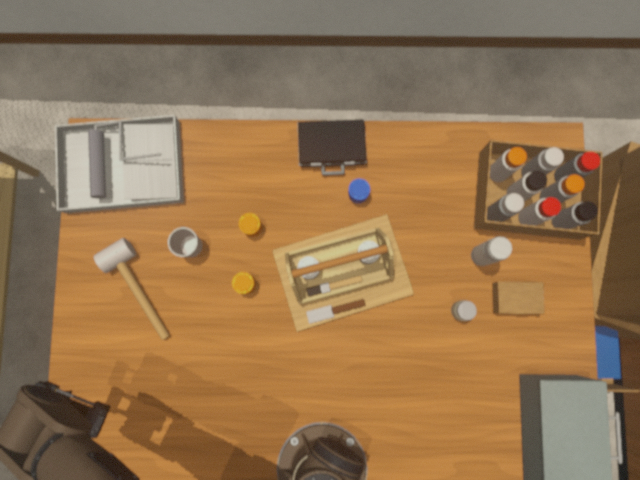

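The tote stands on the board: its bar runs in top from about (270,292) to (252,387), and its grey tins are at (266,308) and (252,370). The orange tins (224,249) and (282,243) and the blue one (190,359) are look-alikes outside the tote, so not meant. I'll confirm that in one crop and measure the bar's direction.

Run:
```python
from h import *
t=shot('top');s=shot('scene')
c=t['pixels'][205:335,265:420,::-1]
cv2.imwrite('pics/c1.png',cv2.resize(c,None,fx=5,fy=4.6,interpolation=cv2.INTER_CUBIC))
r=[eyes.spot_point('handle_mid',p)[0]['centre'] for p in (s,t)]
print(r,tri((s,t),r),atz(t,r[1],188),atz(s,r[0],188))
# reddish bar pixels
hsv=cv2.cvtColor(t['pixels'],cv2.COLOR_RGB2HSV).astype(int)
for (row,col) in [(265,310),(261,330),(259,340),(256,355),(254,365)]:
    print([tuple(hsv[k,col]) for k in range(row-6,row+7,2)])
```

```text
Traceback (most recent call last):
IndexError: list index out of range
```

View pics/c1.png

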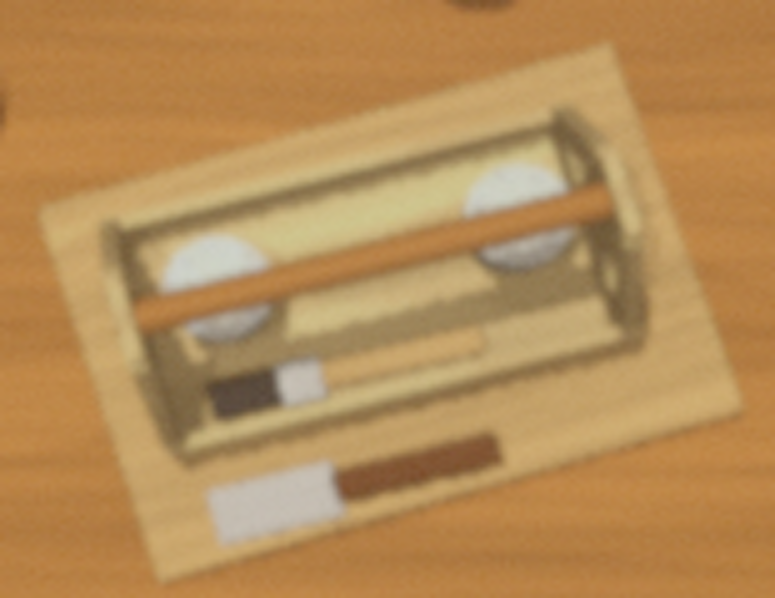

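The crop confirms the tote: it holds two grey tins at top (267,308) and (252,369) and the brush along its near (-x) wall. The bar's visible ends are at about (273.5,292) and (248.5,387.5).

Run:
```python
from h import *
t=shot('top')
a=atz(t,(273.5,292),188);b=atz(t,(248.5,387.5),188)
m=(a+b)/2;d=a-b;print(a,b,m,np.linalg.norm(d),'yaw of tote y axis',np.degrees(np.arctan2(d[1],d[0])))
r=eyes.spot_point('handle_mid',t)
if r: print(r[0]['centre'],atz(t,r[0]['centre'],188))
# bar centreline: reddest/most saturated dark row band near line
hsv=cv2.cvtColor(t['pixels'],cv2.COLOR_RGB2HSV).astype(int)
pts=[]
for c in range(325,352,1):
    r0=273.5-25*(c-292)/95.5
    rows=np.arange(int(r0)-7,int(r0)+8); S=hsv[rows,c,1]; w=np.clip(S-150,0,None); 
    if w.sum(): pts.append((c,(rows*w).sum()/w.sum()-r0))
pts=np.array(pts);print(np.round(pts[:,1],1))
st=env.state();T=st['eef_pos'];
from scipy.spatial.transform import Rotation as R
Rm=R.from_euler('xyz',st['tcp_rot']).as_matrix();print(np.round(Rm,3))
# target: tool y along tote x
ux=np.array([d[1],-d[0]])/np.hypot(*d[:2]);print('tote x',ux)
for s in(1,-1):
    y=s*ux;x=np.array([-y[1]*-1*-1,0]) if 0 else None
    ang=np.degrees(np.arctan2(y[1],y[0])-np.arctan2(Rm[1,1],Rm[0,1]));print('world turn',(ang+180)%360-180,'joint6',st['joints'][5],'j1 now',st['joints'][0],'j1 target',np.arctan2(m[1],m[0]))
dv=m-T;print('shift now in tool axes',Rm.T@dv, (Rm.T@dv)/60)
```

```text
[542.52623685  82.82982988 188.        ] [ 611.1311444  -169.32011338  188.        ] [576.82869063 -43.24514175 188.        ] 261.3163355583147 yaw of tote y axis 105.22058416290771
[260.6, 335.9] [577.70061531 -32.68916381 188.        ]
[-0.3  0.3  0.1 -0.1 -0.  -0.  -0.5 -0.2  0.5 -0.4 -0.3  0.  -0.2 -0.6
  0.4 -0.  -0.3  0.1 -1.  -0.2 -0.5 -0.6 -0.4 -0.9 -0.8 -1.4 -0.7]
[[-0.94   0.342  0.   ]
 [ 0.342  0.94   0.   ]
 [ 0.     0.    -1.   ]]
tote x [0.96492224 0.26253585]
world turn -54.7932787826295 joint6 -0.10561406468360751 j1 now 1.1163687777289386 j1 target -0.07483052369150898
world turn 125.2067212173705 joint6 -0.10561406468360751 j1 now 1.1163687777289386 j1 target -0.07483052369150898
shift now in tool axes [-556.89477907 -468.50312251   45.42009523] [-9.28157965 -7.80838538  0.75700159]
```

```bash
python3 -m inch '[[[0,0,-0.8],0,-1],[[-0.76,-0.64,0],0,-1],[[-0.76,-0.64,0],0,-1],[[-0.76,-0.64,0],0,-1],[[-0.76,-0.64,0],0,-1],[[-0.76,-0.64,0],0,-1],[[-0.76,-0.64,0],0,-1],[[-0.76,-0.64,0],0,-1],[[-0.76,-0.64,0],0,-1],[[-0.76,-0.64,0],0,-1]]' && python3 -m inch '[[[0,0,0],1,-1],[[0,0,0],1,-1],[[0,0,0],1,-1],[[0,0,0],1,-1],[[0,0,0],1,-1],[[0,0,0],1,-1],[[0,0,0],1,-1],[[0,0,0],1,-1],[[0,0,0],1,-1],[[0,0,0],1,-1]]'
cat > go.py <<'E'
from h import *
from scipy.spatial.transform import Rotation as R
import sys
def go(P,yaw=15.2):
    st=env.state();Rm=R.from_euler('xyz',st['tcp_rot']).as_matrix()
    a=np.degrees(np.arctan2(Rm[1,1],Rm[0,1]))
    print('turn units',(a-yaw)/5,'shift units',np.round(Rm.T@(np.array(P)-st['eef_pos'])/60,3),'t',st['t'],st['eef_pos'],'tilt',Rm[:,2].round(4),'F',st['ft_force'],'M',st['moment'],st['opening'],st['grip_force'])
if __name__=='__main__': go([float(v) for v in sys.argv[1:4]])
E
python3 go.py 577 -43 260
```

```text
t: 2.35
eef_pos: [481.9, 120.5, 281.7]
tcp_rot: [3.141, 0.001, 2.793]
ft_force: [0.8, 1.1, 0.8]
opening: 1.002
grip_force: 0.0
t: 3.6
eef_pos: [481.2, 122.4, 281.5]
tcp_rot: [3.141, -0.0, 1.917]
ft_force: [-0.5, 0.3, 0.8]
opening: 1.001
grip_force: 0.0
turn units 0.9303710709893138 shift units [-3.135  0.567  0.359] t 3.6 [481.15346211 122.35319019 281.53157777] tilt [ 2.e-04  1.e-04 -1.e+00] F [-0.50373688  0.30089955  0.83895765] M [-0.04295923  0.02345759  0.01607699] 1.0014288918309122 0.0
```

```bash
python3 -m inch '[[[-0.8,0.14,0],0,-1],[[-0.8,0.14,0],0,-1],[[-0.8,0.14,0],0,-1],[[-0.73,0.14,0.36],0,-1],[[0,0,0],0.93,-1],[[0,0,0],0,-1],[[0,0,0],0,-1],[[0,0,0],0,-1],[[0,0,0],0,-1],[[0,0,0],0,-1]]'; python3 go.py 577 -43 188
python3 - <<'E'
from h import *
t=shot('top');c=t['pixels'][185:345,230:430,::-1]
cv2.imwrite('pics/c2.png',cv2.resize(c,None,fx=3.7,fy=3.7,interpolation=cv2.INTER_CUBIC))
s=shot('scene');c=s['pixels'][150:310,230:430,::-1]
cv2.imwrite('pics/c3.png',cv2.resize(c,None,fx=3.7,fy=3.7,interpolation=cv2.INTER_CUBIC))
for p in (s,t):
    r=eyes.spot_point('handle_mid',p);print([(x['centre'],x['score']) for x in r[:2]], [atz(p,x['centre'],188) for x in r[:1]])
    print(proj(p,env.state()['eef_pos']))
E
```

```text
t: 4.85
eef_pos: [577.0, -42.4, 260.0]
tcp_rot: [3.141, 0.0, 1.84]
ft_force: [0.1, 0.3, -0.3]
opening: 1.001
grip_force: 0.0
turn units 0.039357339363796484 shift units [-0.009 -0.002  1.2  ] t 4.85 [576.9713532  -42.44398116 259.97297033] tilt [ 2.e-04  0.e+00 -1.e+00] F [ 0.1013505   0.34329703 -0.27092587] M [-0.058629    0.06109302 -0.00640048] 1.001479880577253 0.0
[([157.9, 256.3], 0.68), ([221.1, 323.3], 0.61)] [array([ 575.28833929, -405.54352829,  188.        ])]
(np.float64(207.2540046598385), np.float64(324.62902554468826))
[([259.9, 337.1], 0.58)] [array([579.58778833, -35.85078082, 188.        ])]
(np.float64(258.1374365314194), np.float64(340.27300240453127))
```

View pics/c3.png

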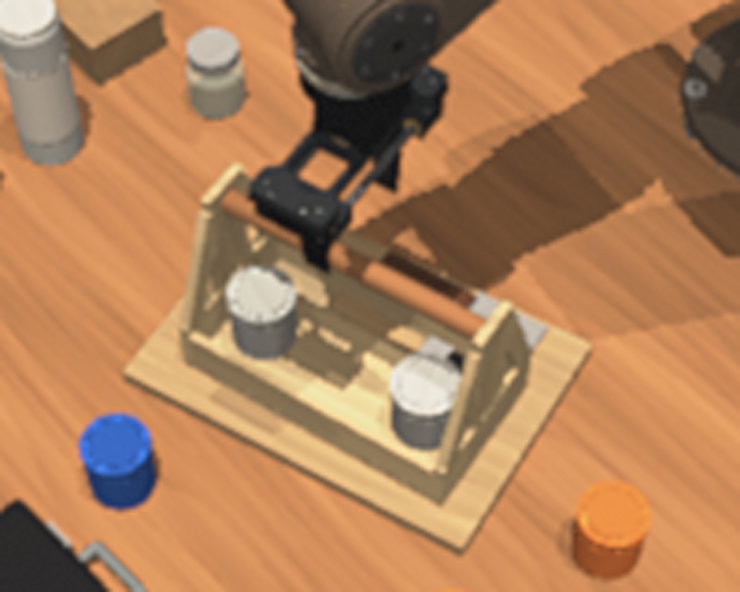

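The scene crop shows the open fingers straddling the bar at about scene (215,318), with the jar and can well clear. Now descend and close.

```bash
python3 -m inch '[[[0,0,0.4],0,-1],[[0,0,0.4],0,-1],[[0,0,0.4],0,-1],[[0,0,0],0,-1],[[0,0,0],0,1],[[0,0,0],0,1],[[0,0,0],0,1],[[0,0,0],0,1],[[0,0,0],0,1],[[0,0,0],0,1]]'; python3 go.py 577 -43 188
```

```text
t: 6.3
eef_pos: [577.0, -42.6, 187.9]
tcp_rot: [3.142, -0.0, 1.839]
ft_force: [1.2, -0.6, 0.3]
opening: 0.427
grip_force: 0.0
turn units 0.033272164744948186 shift units [-0.006 -0.002 -0.002] t 6.3 [577.00042153 -42.6121731  187.8506054 ] tilt [ 0.e+00  1.e-04 -1.e+00] F [ 1.2030777  -0.59714277  0.30346156] M [-0.10434312  0.01328783  0.00793781] 0.4273069086375384 0.0
```

```bash
python3 -m inch '[[[0,0,0],0,1],[[0,0,0],0,1],[[0,0,0],0,1],[[0,0,0],0,1],[[0,0,0],0,1],[[0,0,0],0,1],[[0,0,0],0,1],[[0,0,0],0,1],[[0,0,0],0,1],[[0,0,0],0,1]]'; python3 go.py 577 -43 188
```

```text
t: 7.55
eef_pos: [577.0, -42.6, 187.9]
tcp_rot: [3.142, -0.0, 1.839]
ft_force: [-4.6, -1.1, 1.8]
opening: 0.223
grip_force: 30.0
turn units 0.03296231636855111 shift units [-0.006 -0.002 -0.002] t 7.55 [576.98900649 -42.6194384  187.8716812 ] tilt [ 0.e+00  1.e-04 -1.e+00] F [-4.55038478 -1.05613771  1.82664745] M [-0.27437609  0.65354521  0.14723522] 0.2228632095132056 30.000743865966797
```

```bash
cat > feel.py <<'E'
from h import *
ux=np.array([.965,.2625,0]);uy=np.array([-.2625,.965,0])
st=env.state();F=st['ft_force'];M=st['moment']
print('t',st['t'],st['eef_pos'].round(2),'F',F.round(2),'M',M.round(3),'Mx_tote',round(M@ux,3),'My',round(M@uy,3),'F along x,y',round(F@ux,2),round(F@uy,2))
E
python3 feel.py
python3 -m inch '[[[0,0,-0.02],0,1],[[0,0,-0.02],0,1],[[0,0,-0.02],0,1],[[0,0,-0.02],0,1],[[0,0,-0.02],0,1],[[0,0,0],0,1],[[0,0,0],0,1],[[0,0,0],0,1],[[0,0,0],0,1],[[0,0,0],0,1]]'; python3 feel.py;python3 - <<'E'
from h import *
t=shot('top')
E
python3 feel.py
```

```text
t 7.55 [576.99 -42.62 187.87] F [-4.55 -1.06  1.83] M [-0.274  0.654  0.147] Mx_tote -0.093 My 0.703 F along x,y -4.67 0.18
t: 8.8
eef_pos: [577.0, -42.6, 193.8]
tcp_rot: [3.142, -0.0, 1.839]
ft_force: [-0.3, 0.9, -8.1]
opening: 0.223
grip_force: 30.0
t 8.8 [577.02 -42.63 193.8 ] F [-0.31  0.88 -8.08] M [-0.057  0.01  -0.012] Mx_tote -0.052 My 0.025 F along x,y -0.06 0.93
t 8.85 [577.01 -42.62 193.81] F [ 0.87  0.6  -7.57] M [-0.09   0.021 -0.01 ] Mx_tote -0.082 My 0.044 F along x,y 1.0 0.36
```

```bash
python3 -m inch '[[[0,0,-0.02],0,1],[[0,0,-0.02],0,1],[[0,0,-0.02],0,1],[[0,0,-0.02],0,1],[[0,0,-0.02],0,1],[[0,0,0],0,1],[[0,0,0],0,1],[[0,0,0],0,1],[[0,0,0],0,1],[[0,0,0],0,1]]'; for i in 1 2 3 4; do python3 feel.py
python3 - <<'E'
from h import *
s=shot('scene','s4.png')
E
done
python3 - <<'E'
from h import *
s=shot('scene');c=s['pixels'][180:290,260:395,::-1]
cv2.imwrite('pics/c4.png',cv2.resize(c,None,fx=5.4,fy=5.4,interpolation=cv2.INTER_CUBIC))
E
```

```text
t: 10.1
eef_pos: [577.0, -42.6, 199.8]
tcp_rot: [3.142, -0.0, 1.839]
ft_force: [-0.4, -0.5, -8.3]
opening: 0.227
grip_force: 30.0
t 10.1 [577.01 -42.62 199.81] F [-0.38 -0.53 -8.29] M [-0.098  0.055  0.001] Mx_tote -0.08 My 0.079 F along x,y -0.5 -0.42
t 10.15 [577.01 -42.61 199.8 ] F [-0.11  0.19 -8.17] M [-0.064  0.049 -0.029] Mx_tote -0.049 My 0.064 F along x,y -0.06 0.21
t 10.2 [577.02 -42.61 199.79] F [-0.34  0.59 -7.98] M [-0.082  0.01   0.002] Mx_tote -0.076 My 0.031 F along x,y -0.18 0.66
t 10.25 [577.02 -42.61 199.81] F [ 0.27 -1.01 -8.06] M [-0.075  0.078 -0.023] Mx_tote -0.052 My 0.095 F along x,y -0.0 -1.05
```

View pics/c4.png

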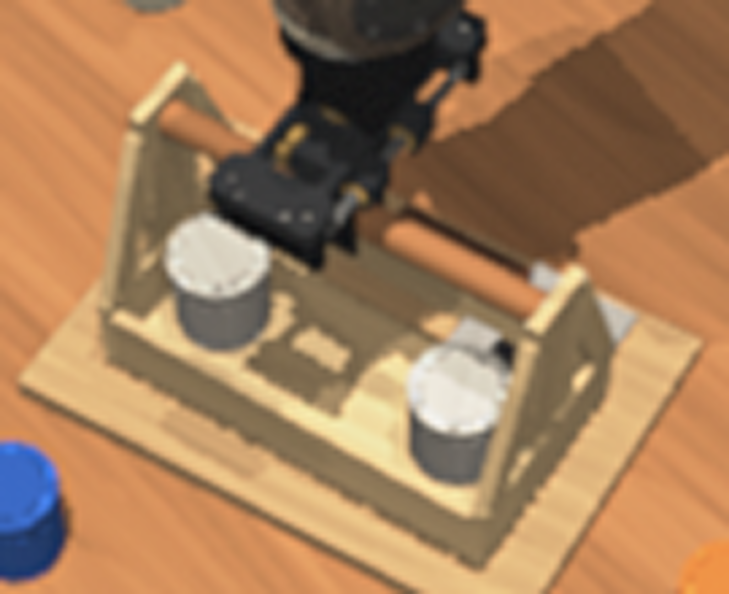

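The scene crop shows the tote in the fingers with tins upright and only a slight lift. I'll measure each end's rise by tracking the gable tops between the first picture and this one.

```bash
cat > tilt.py <<'E'
from h import *
import sys
def tilt(f):
    s=shot('scene',f)
    g0=cv2.imread('pics/s0.png');g1=s['pixels'][:,:,::-1].copy()
    u=4
    G0,G1=[cv2.resize(g,None,fx=u,fy=u,interpolation=cv2.INTER_CUBIC) for g in (g0,g1)]
    m=np.array([577,-43,188.]);uy=np.array([-.2625,.965,0]);ux=np.array([.965,.2625,0])
    O=m-[0,0,170]
    for nm,y in(('+y',135),('-y',-135)):
      for lab,P,h in(('gable top',O+uy*y+[0,0,178],7),('gable side',O+uy*y+ux*22+[0,0,160],7),('tin',O+uy*np.sign(y)*85+[0,0,72],9)):
        r,c=proj(s,P);r1,c1=proj(s,P+[0,0,10])
        h4=h*u;R,C=int(r*u),int(c*u)
        T=G0[R-h4:R+h4,C-h4:C+h4];m4=h4+ (60 if env.state()['eef_pos'][2]>215 else 28)*1
        W=G1[R-m4:R+m4,C-m4:C+m4]
        q=cv2.matchTemplate(W,T,cv2.TM_CCOEFF_NORMED);_,v,_,(x,yy)=cv2.minMaxLoc(q)
        d=np.array([(yy-(m4-h4))/u,(x-(m4-h4))/u]);g=np.array([r1-r,c1-c])
        print(nm,lab,'pix',round(r),round(c),'score',round(v,2),'shift',d,'rise mm',round(d@g/(g@g)*10,1))
tilt(sys.argv[1])
E
python3 tilt.py s5.png
```

```text
+y gable top pix 240 362 score 0.97 shift [-1.75  0.  ] rise mm 9.2
+y gable side pix 248 358 score 0.99 shift [-2.  0.] rise mm 10.8
+y tin pix 251 347 score 0.98 shift [-2.  0.] rise mm 11.7
-y gable top pix 201 290 score 0.98 shift [-2.25 -0.5 ] rise mm 11.5
-y gable side pix 209 286 score 0.99 shift [-2.25 -0.5 ] rise mm 11.8
-y tin pix 228 304 score 0.74 shift [-2.25 -0.25] rise mm 12.8
```

```bash
cat > avg.py <<'E'
from h import *
ux=np.array([.965,.2625,0])
F=[];M=[]
for i in range(24):
    eyes.read_camera('top');s=env.state();F.append(s['ft_force']);M.append(s['moment'])
F=np.array(F);M=np.array(M)
m=M@ux;print('t',s['t'],'F',F.mean(0).round(2),'M',M.mean(0).round(4),'Mx_tote',m.mean().round(4),'+-',(m.std()/np.sqrt(24)).round(4),'e=',(1000*m.mean()/F[:,2].mean()).round(2))
E
python3 avg.py
```

```text
t 11.6 F [ 0.09 -0.12 -8.01] M [-0.1007  0.0667  0.0019] Mx_tote -0.0797 +- 0.0058 e= 9.95
```

```bash
python3 -m inch '[[[0,0,0.04],0,1],[[0,0,0.04],0,1],[[0,0,0.04],0,1],[[0,0,0.04],0,1],[[0,0,0.04],0,1],[[0,0,0],0,1],[[0,0,0],0,0.3],[[0,0,0],0,0.2],[[0,0,0],0,0.2],[[0,0,0],0,0.2]]'; python3 avg.py; python3 go.py 577 -43 188
```

```text
t: 12.85
eef_pos: [577.2, -42.6, 188.0]
tcp_rot: [3.141, 0.0, 1.839]
ft_force: [0.4, -0.1, -0.0]
opening: 0.403
grip_force: 0.0
t 14.05 F [-0.12  0.04 -0.2 ] M [-0.082   0.0367 -0.006 ] Mx_tote -0.0695 +- 0.0047 e= 339.77
turn units 0.03299687012592045 shift units [-0.006 -0.002 -0.003] t 14.05 [577.00775899 -42.60553025 187.82943099] tilt [ 1.e-04  1.e-04 -1.e+00] F [-0.02480322 -0.74362793 -0.20961596] M [-0.04944851 -0.01512548 -0.05305431] 0.39597675765936124 0.0
```

Run:
```python
from h import *
m=np.array([577,-43,188.]);uy=np.array([-.2625,.965,0]);ux=np.array([.965,.2625,0]);O=m-[0,0,170]
ps={'top':shot('top'),'scene':shot('scene')}
out=[]
for n,f in(('top','t0.png'),('scene','s0.png')):
    p=ps[n];g=cv2.imread('pics/'+f)
    for y in(1,-1):
        c=O+uy*135*y+[0,0,190];r,cc=proj(p,c);r0,c0=int(r)-14,int(cc)-20
        k=10;w=cv2.resize(g[r0:r0+30,c0:c0+40],None,fx=k,fy=k,interpolation=cv2.INTER_CUBIC)
        q=[c+ux*a*25+uy*b*5 for a,b in((1,1),(1,-1),(-1,-1),(-1,1))]
        pts=np.array([[(proj(p,v)[1]-c0+.5)*k,(proj(p,v)[0]-r0+.5)*k] for v in q],int)
        cv2.polylines(w,[pts],True,(255,0,0),1)
        out.append(w)
cv2.imwrite('pics/ov.png',np.vstack([np.hstack(out[:2]),np.hstack(out[2:])]))
```

```text
(no output)
```

View pics/ov.png

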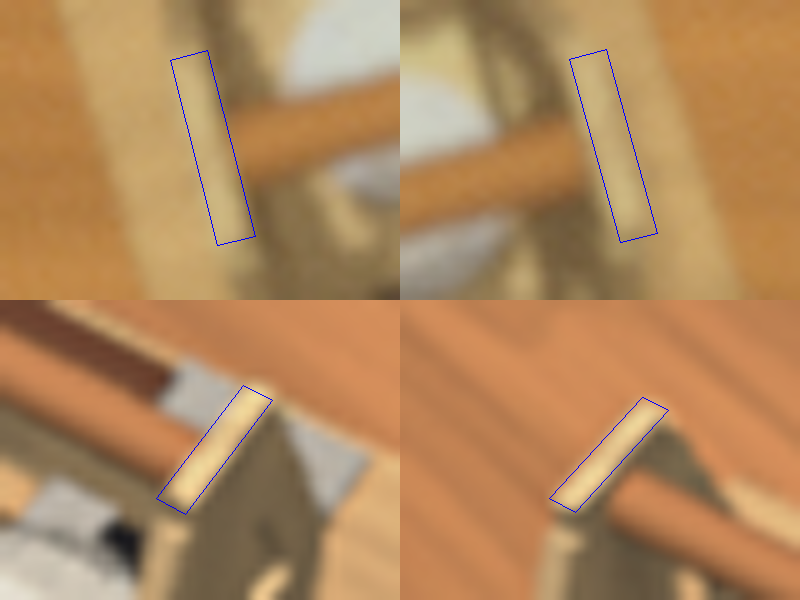

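The outlines of the gable tops fit all four views to about 1 mm, so the bar's middle is at (577, -43). With the sensor bias removed (-0.07 Nm), the moment is near zero there. To check that feeling, I'll regrip 12 mm toward +y and see whether the moment changes by W times 12 mm.

```bash
python3 -m inch '[[[0.1,0,0],0,0.2],[[0.1,0,0],0,0.2],[[0,0,0],0,0.2],[[0,0,0],0,1],[[0,0,0],0,1],[[0,0,0],0,1],[[0,0,0],0,1],[[0,0,0],0,1],[[0,0,0],0,1],[[0,0,0],0,1]]'
python3 -m inch '[[[0,0,0],0,1],[[0,0,-0.04],0,1],[[0,0,-0.04],0,1],[[0,0,-0.04],0,1],[[0,0,-0.04],0,1],[[0,0,-0.04],0,1],[[0,0,0],0,1],[[0,0,0],0,1],[[0,0,0],0,1],[[0,0,0],0,1]]'; python3 avg.py; python3 tilt.py s6.png
```

```text
t: 15.4
eef_pos: [573.7, -31.1, 187.9]
tcp_rot: [-3.141, -0.0, 1.839]
ft_force: [-4.5, -2.6, 3.3]
opening: 0.227
grip_force: 30.0
t: 16.65
eef_pos: [573.8, -31.0, 199.8]
tcp_rot: [-3.142, -0.0, 1.839]
ft_force: [0.1, 0.0, -8.1]
opening: 0.225
grip_force: 30.0
t 17.85 F [-0.16 -0.01 -8.05] M [-0.0259  0.0762 -0.0049] Mx_tote -0.005 +- 0.0067 e= 0.62
+y gable top pix 240 362 score 0.92 shift [-2.  0.] rise mm 10.5
+y gable side pix 248 358 score 0.96 shift [-2.  0.] rise mm 10.8
+y tin pix 251 347 score 0.96 shift [-1.75  0.25] rise mm 10.3
-y gable top pix 201 290 score 0.98 shift [-2.  -0.5] rise mm 10.2
-y gable side pix 209 286 score 0.99 shift [-2.25 -0.25] rise mm 11.6
-y tin pix 228 304 score 0.73 shift [-2.    0.25] rise mm 11.2
```

The moment rose by 0.075 Nm, against 0.096 Nm expected, so the feel is real. Both grips put the balance at about +2 to +4 mm, slightly towards tin_a, so the tins weigh nearly the same. I'll set it down, regrip at +5 mm and lift.

```bash
python3 -m inch '[[[0,0,0.04],0,1],[[0,0,0.04],0,1],[[0,0,0.04],0,1],[[0,0,0.04],0,1],[[0,0,0.04],0,1],[[0,0,0],0,1],[[0,0,0],0,0.3],[[0,0,0],0,0.2],[[0,0,0],0,0.2],[[0,0,0],0,0.2]]'; python3 avg.py
python3 -m inch '[[[-0.06,0,0],0,0.2],[[-0.06,0,0],0,0.2],[[0,0,0],0,0.2],[[0,0,0],0,1],[[0,0,0],0,1],[[0,0,0],0,1],[[0,0,0],0,1],[[0,0,0],0,1],[[0,0,0],0,1],[[0,0,0],0,1]]'
python3 -m inch '[[[0,0,0],0,1],[[0,0,-0.04],0,1],[[0,0,-0.04],0,1],[[0,0,-0.04],0,1],[[0,0,-0.04],0,1],[[0,0,-0.04],0,1],[[0,0,0],0,1],[[0,0,0],0,1],[[0,0,0],0,1],[[0,0,0],0,1]]'; python3 avg.py
```

```text
t: 19.15
eef_pos: [574.0, -31.1, 188.1]
tcp_rot: [3.141, 0.0, 1.839]
ft_force: [-0.7, -0.6, -0.0]
opening: 0.4
grip_force: 0.0
t 20.35 F [-0.01 -0.05  0.07] M [-0.0746  0.0269  0.0025] Mx_tote -0.065 +- 0.005 e= -971.03
t: 21.6
eef_pos: [575.6, -38.0, 187.8]
tcp_rot: [-3.141, -0.0, 1.839]
ft_force: [-3.7, -1.1, 1.8]
opening: 0.229
grip_force: 30.0
t: 22.85
eef_pos: [575.7, -38.0, 199.8]
tcp_rot: [-3.142, -0.0, 1.839]
ft_force: [-0.4, 0.0, -8.5]
opening: 0.228
grip_force: 30.0
t 24.05 F [ 0.08 -0.11 -7.7 ] M [-0.0679  0.0748  0.0002] Mx_tote -0.0459 +- 0.0052 e= 5.97
```

The net moment is now about +0.02 Nm, 2 to 3 mm from balance as predicted. Lifting to 100 mm.

```bash
python3 -m inch '[[[0,0,-0.05],0,1],[[0,0,-0.1],0,1],[[0,0,-0.1],0,1],[[0,0,-0.1],0,1],[[0,0,-0.1],0,1],[[0,0,-0.1],0,1],[[0,0,-0.1],0,1],[[0,0,-0.1],0,1],[[0,0,-0.1],0,1],[[0,0,-0.05],0,1]]'
python3 -m inch '[[[0,0,-0.1],0,1],[[0,0,-0.1],0,1],[[0,0,-0.1],0,1],[[0,0,-0.1],0,1],[[0,0,-0.1],0,1],[[0,0,-0.05],0,1],[[0,0,0],0,1],[[0,0,0],0,1],[[0,0,0],0,1],[[0,0,0],0,1]]'
python3 avg.py; python3 tilt.py s7.png
python3 - <<'E'
import cv2
g=cv2.imread('pics/s7.png')[150:290,240:410]
cv2.imwrite('pics/c7.png',cv2.resize(g,None,fx=4.2,fy=4.2,interpolation=cv2.INTER_CUBIC))
E
```

```text
t: 25.3
eef_pos: [575.8, -38.0, 254.3]
tcp_rot: [3.141, 0.0, 1.839]
ft_force: [0.0, -0.3, -7.9]
opening: 0.227
grip_force: 30.0
t: 26.55
eef_pos: [575.7, -38.0, 286.7]
tcp_rot: [-3.141, -0.0, 1.839]
ft_force: [-0.3, -0.5, -8.7]
opening: 0.223
grip_force: 30.0
t 27.75 F [-0.16 -0.01 -8.08] M [-0.0775  0.0728  0.005 ] Mx_tote -0.0557 +- 0.0053 e= 6.89
+y gable top pix 240 362 score 0.63 shift [-15.  -1.] rise mm 78.2
+y gable side pix 248 358 score 0.69 shift [ 5.5 -6.5] rise mm -32.8
+y tin pix 251 347 score 0.6 shift [-15.     1.25] rise mm 88.2
-y gable top pix 201 290 score 0.55 shift [15. 15.] rise mm -82.6
-y gable side pix 209 286 score 0.83 shift [-9.   -4.75] rise mm 48.7
-y tin pix 228 304 score 0.56 shift [-13.25  14.  ] rise mm 69.1
```

View pics/c7.png

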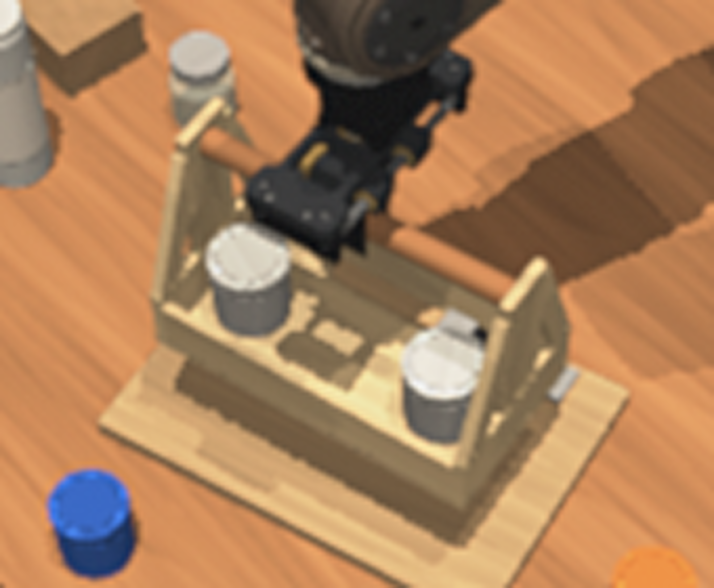

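The crop shows the tote well clear of the board with both tins upright. The rise tracker ran out of its search range, so I'll check level against the projected model instead.

Run:
```python
from h import *
s=shot('scene');uy=np.array([-.2625,.965,0]);ux=np.array([.965,.2625,0])
O=env.state()['eef_pos']-uy*5.2-[0,0,170]
g=s['pixels'][150:290,240:410,::-1];k=4.2;w=cv2.resize(g,None,fx=k,fy=k,interpolation=cv2.INTER_CUBIC)
def L(*q): cv2.polylines(w,[np.array([[(proj(s,O+ux*a+uy*b+np.array([0,0,c]))[1]-240+.5)*k,(proj(s,O+ux*a+uy*b+np.array([0,0,c]))[0]-150+.5)*k] for a,b,c in q],int)],True,(255,0,0),1)
for y in(1,-1): L((25,140*y,190),(25,130*y,190),(-25,130*y,190),(-25,140*y,190))
L((75,140,0),(75,-140,0),(75,-140,50),(75,140,50))
cv2.imwrite('pics/c8.png',w)
```

```text
(no output)
```

View pics/c8.png

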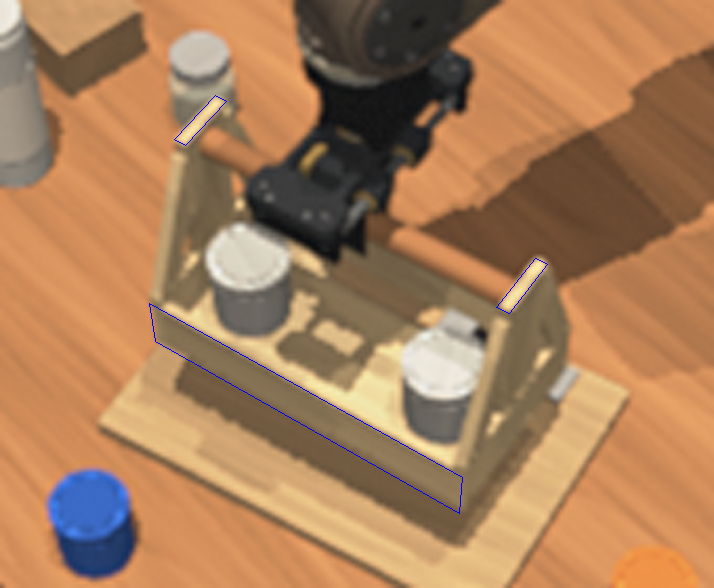

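The level model's outline lies on the tote at both gable tops and along its side wall, so the tote is level and steady, with tins and brush in place. Handing in.

```bash
python3 -c "
from cell import env
print(env.job_done())"
```

```text
the job is handed in; nothing more can be done
None
```

The job is handed in: the tote is held level and steady about 10 cm above the board, tins upright and brush in it, gripped about 5 mm from the bar's middle on tin_a's side; the tins felt nearly equal, with the balance about 3 mm towards tin_a.

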